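# Roll down the uncovered headstock veneer

### The job

Two of the three guitar headstock blanks on the bench already have a pressing caul on them; find the one whose dark veneer is still uncovered. Take the twin-barrel roller by its handle, set it in line on that veneer at the narrow neck end and roll it along the middle to the broad tip end, bearing down all the way so that the blank stays pushed part-way into its soft pad, without slamming or crushing it. Then stand the roller back upright on its cork mat, set down gently and let go, leaving the cauls, the tray and all else where they were.

Things in the scene. Friction and masses are not known exactly. Their poses are not given: they have to be found in the camera images.
- roller: roller standing on its mat: two free-turning rubber barrels (28 diameter, 46 wide, axles along y, 44 apart in x) under a steel frame 62 x 54 (top 40 up), and in the middle an upright square wooden handle 26 x 26, from 46 to 112 up. Origin: midway between the barrels at the level they stand on; z up the handle, rolls along x, same either way round. About 0.42 kg
- mat: the roller's cork mat, 130 x 130 x 4, fixed to the bench left or right of the boards. Origin: centre of its underside
- board_a: guitar headstock blank, pale wood with dark veneer on top, on a soft pad on a fixed base 196 x 82 x 10. Origin: bench level under the veneer's middle; x runs along it from the NECK end to the TIP end. Veneer top 40 above the bench when free; veneer x -90 to +90, 60 wide up to x -30 (neck end), 76 wide beyond (tip end). A lower neck stub 44 wide sticks out to x -135
- board_b: another board just like board_a, turned about half a turn to it. The three boards lie side by side in any order, long sides fore and aft within 0.12 rad; any one of them may be the uncovered one
- board_c: another board just like board_a, pointing roughly the same way as board_a
- press_a (a joint): how far the blank of board_a is pressed down into its pad, in m: 0 free, 0.010 fully down on a hard stop. Sprung: about 6.5 N to start moving, 12.5 N at the stop; it springs back
- press_b (a joint): how far the blank of board_b is pressed down into its pad, in m: 0 free, 0.010 fully down on a hard stop. Sprung: about 6.5 N to start moving, 12.5 N at the stop; it springs back
- press_c (a joint): how far the blank of board_c is pressed down into its pad, in m: 0 free, 0.010 fully down on a hard stop. Sprung: about 6.5 N to start moving, 12.5 N at the stop; it springs back
- caul_1: pressing caul: plywood block 130 x 62 x 30 with a cork face and a dark wooden knob in the middle (top of knob 56 above the underside), 0.4 kg, loose, lying on one of the boards. Origin: centre of its underside, x along it, z up
- caul_2: second caul, like caul_1, on another board
- tray: bystander: grey divided tray of tuners 120 x 120 x 35, fixed on the side opposite the mat. Origin: centre of its underside
- rule: bystander: loose aluminium rule 170 x 18 x 4 lying between two boards. Origin: centre of its underside, x along it
- chisel: bystander: loose chisel, 162 long, 20 high, wooden handle, lying between two boards. Origin: on its underside, near its middle, x along it towards the blade
- glue: bystander: loose white glue bottle, 60 diameter, 150 high, beyond the boards. Origin: centre of its underside
- sander: bystander: loose sanding block 110 x 60 x 34, beyond the boards on the right. Origin: centre of its underside
- jar: bystander: loose amber jar, 70 diameter, 80 high, beyond the boards on the left. Origin: centre of its underside
There are look-alikes about, which are no part of the job. Leave any yellow look-alike of the roller alone.

How it is judged:
By the outcome, as a careful person would: the job done as asked, in the order asked, and still so for the second after the job is handed in, with the robot touching nothing.
It also fails if it takes over 58 s, if anything falls off the work surface, if the arm or the gripper's body presses on something with over 40 N, if the wrist force passes 120 N, or if a joint passes its speed limit or range.

### The arm

A 7-joint arm with a two-finger parallel gripper is mounted at the origin on the work surface. World frame = base frame: x ahead of the robot, y to its left, z up, the work surface at z = 0. Lengths are in m, angles in rad, forces in N, time in s.
With the tool pointing down it reaches from about 0.425 to 0.925 m from the base axis. Payload 6.8 kg.
Tool frame: the origin (TCP) lies on the centre line of the jaws, within the pads' length; the fingertips stand 19 mm ahead of it and the grasp point (between the pads) is the TCP; z points along the fingers, y is the line along which they close (so a half turn about z gives the same grasp; the last joint's range is limited). The gripper opens to 85 mm and grips with 20 to 120 N. Pads are 22 mm wide; open, the fingers measure 114 mm over their backs; the gripper's body (76 mm by 85 mm) begins 54 mm behind the grasp point. The pads swing forward as they close: fully open they stand 13 mm farther back than shut.
Start: joints at [-1.363, 0.477, 0.022, 1.555, -0.011, 1.109, -0.083], TCP at [0.21, 0.642, 0.25] pointing down, gripper open.
Joint ranges: [-2.96, 2.96], [-0.34, 2.1], [-1.41, 1.46], [0.24, 2.44], [-1.37, 4.51], [0.17, 1.92], [-2.96, 2.96]. Speed limits (rad/s): [2.39, 2.39, 3.14, 3.14, 3.14, 3.14, 3.14].

### API

Orientations are given as a 3x3 rotation matrix whose columns are the frame's x, y, z axes.
In Python, from cell import ctrl, eyes gives the robot as it stands.
- The arm moves only by the tool carry_out, never from a script. Its argument "deltas" is one flat list of numbers, 5 for each row, row after row: the finger opening in mm, from 0 to 85.4, then the shift along the world's x, y, z in units of 0.02 m (1.0 is 0.02 m), then the turn about the world's z in units of 10 degrees (1.0 is 10 degrees). A call has 1 to 20 rows; each row shifts and turns the commanded pose from where the row before left it; what a row does not reach is not made up. A row lasts 1/8 s, in which the tool goes at most 62.5 mm and 10.7 degrees, less where a joint would pass 70% of its speed; a pose out of reach is approached as far as the arm can. A call with a number of a shift or a turn outside -1 to 1 is refused whole. A call with a gripper value outside its range is refused whole. The fingers move at their own pace and stop on an object; the grip force is fixed at half the most. Time passes only in rows, so rows that do not move let the fingers close. It gives the time, the measured TCP pose, the force, the opening and the grip force at its end, in the units of the state.
- ctrl.sense(): the state, without advancing time (a new reading comes with each control period).
- eyes.snapshot(name): name is "side" or "top"; returns the picture (420x560x3 uint8, red, green, blue); there is no depth.
- eyes.camera_params(name): a dict with "K" (3x3 intrinsics, pixels), "origin" and "orientation" of the camera in the world. Camera axes: x right, y down, z forward; pixel columns grow to the right and rows downward; lengths in m; the calibration is good to about 2 mm. A picture is of the moment at which its call begins. camera_params takes no time and is no camera call.
- ctrl.finish_job(): hands the job in; it is judged then, once.
The state is a dict: "t": time; "joint_pos": joint angles; "qd": joint speeds; "tau": joint torques, N m; "position": TCP position; "tool_rot": TCP orientation; "contact_force": force on the tool from outside, world axes, zero at the start; "ft_torque": the same for the moment, N m; "grip_width": opening from 0.0 (shut) to 1.0 (fully open); "gripper_force": force on a finger pad.
Only numpy, scipy, OpenCV 4.12 (cv2) and the standard library are available. Lean on these libraries where they do the work, as an engineer would, in place of code of your own. Each camera call takes 0.05 s, during which the arm holds its last target. There are 200 camera calls.

## Working session

There is one attempt and no reset: what is moved stays moved. The work goes in short steps, Python scripts to look and compute and a tool call to move; the robot and the scene stay as the last step left them, time stands still between calls to the robot, and variables do not carry over. Pictures are saved under pics/ and viewed, at most 10 in all, crops included, and the job is handed in when it is done.

Besides the shell and the picture viewer there is one more tool, called after "Request:" as name(argument=value, ...) on one line, values as JSON. carry_out: Moves the arm, as the interface text tells. Shifts and turns lie within -1 to 1; 1 stands for 0.02 m of shift or 10 degrees of turn. Its arguments: {"type":"object","properties":{"deltas":{"type":"array"}},"required":["deltas"]}

```bash
mkdir -p pics
python3 - <<'E'
from cell import ctrl, eyes
import cv2
for n in("top","side"):
    im=eyes.snapshot(n)[:,:,::-1]; cv2.imwrite(f"pics/{n}0.png",cv2.resize(im,(784,588),interpolation=cv2.INTER_CUBIC))
    p=eyes.camera_params(n);print(n,p)
s=ctrl.sense();print({k:s[k] for k in("t","position","tool_rot","contact_force","grip_width")})
E
```

```text
top {'K': array([[382.97347544,   0.        , 276.3763371 ],
       [  0.        , 382.97347544, 213.87919674],
       [  0.        ,   0.        ,   1.        ]]), 'origin': array([0.41630647, 0.02494657, 1.08136236]), 'orientation': array([[-5.89208233e-04, -9.89949499e-01,  1.41420090e-01],
       [-9.99974250e-01, -4.28169504e-04, -7.16347479e-03],
       [ 7.15203005e-03, -1.41420669e-01, -9.89923756e-01]])}
side {'K': array([[504.84922033,   0.        , 278.07932516],
       [  0.        , 504.84922033, 207.71821053],
       [  0.        ,   0.        ,   1.        ]]), 'origin': array([ 0.49358573, -0.96120868,  0.83452805]), 'orientation': array([[ 0.99658153, -0.04808678,  0.06717827],
       [-0.08249784, -0.62255683,  0.77821405],
       [ 0.00440048, -0.78109581, -0.62439569]])}
{'t': 0.1, 'position': array([0.20949012, 0.6411317 , 0.24942616]), 'tool_rot': array([[-9.50545235e-01,  3.10585860e-01, -4.22861154e-04],
       [ 3.10586129e-01,  9.50543822e-01, -1.64288668e-03],
       [-1.08309315e-04, -1.69297291e-03, -9.99998561e-01]]), 'contact_force': array([ 0.18237201, -0.94976056,  0.11191975]), 'grip_width': 0.9970028604246324}
```

View pics/top0.png

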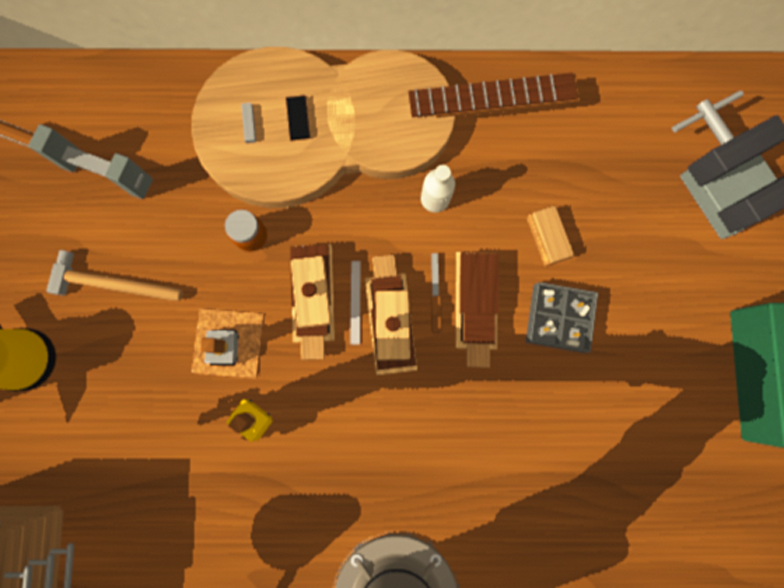

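View pics/side0.png

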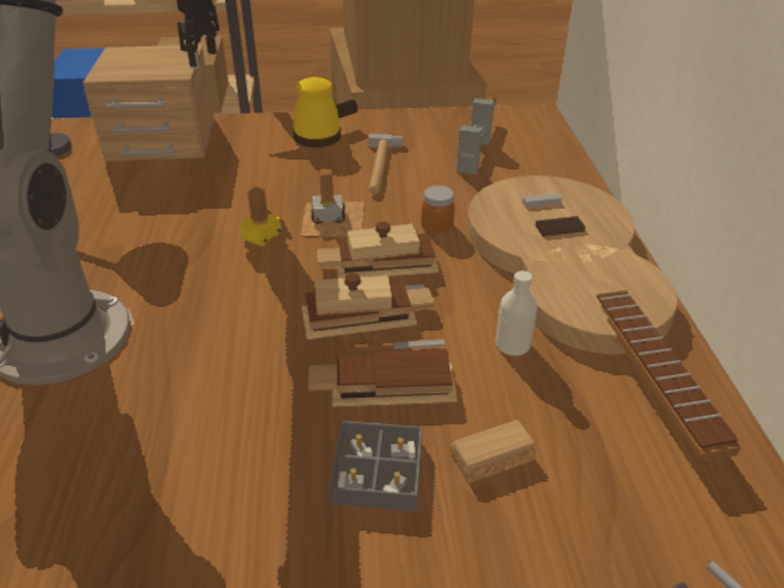

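The uncovered board is the right-hand one (enlarged px ~478,300), with its neck stub toward the robot. The roller stands on the left mat (~218,347). I'll enlarge both.

Run:
```python
import cv2, numpy as np
from cell import eyes
im=eyes.snapshot("top")[:,:,::-1]
a=cv2.resize(im[215:275,130:195],None,fx=6,fy=6,interpolation=cv2.INTER_CUBIC)
b=cv2.resize(im[170:270,310:375],None,fx=6,fy=6,interpolation=cv2.INTER_CUBIC)
c=np.zeros((600,790,3),np.uint8);c[:360,:390]=a;c[:,400:790]=b
cv2.imwrite("pics/crop1.png",c)
```

```text
(no output)
```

View pics/crop1.png

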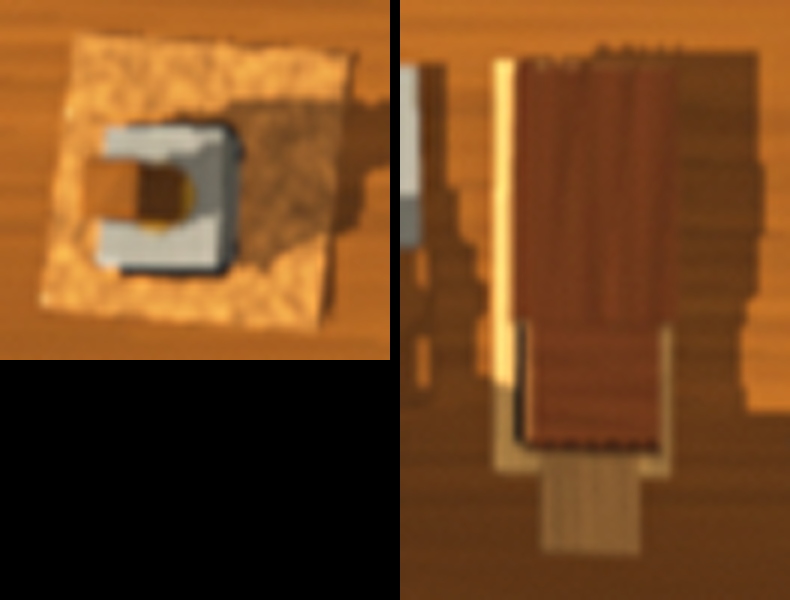

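Crop: frame top corners are about (108,127), (225,127), (218,268), (97,266), and the handle top is around (111,188). Veneer corners are about (517,60), (677,60), (659,450), (533,443). Mat corners are about (75,35), (352,52), (320,330), (42,305).

```bash
cat > h.py <<'E'
import numpy as np
from cell import eyes
def world(name,pts,z):
    p=eyes.camera_params(name)
    d=(p["orientation"]@np.linalg.inv(p["K"])@np.c_[np.asarray(pts,float),np.ones(len(pts))].T).T
    return p["origin"]+d*((z-p["origin"][2])/d[:,2])[:,None]
def pix(name,X):
    p=eyes.camera_params(name);c=p["orientation"].T@(np.asarray(X)-p["origin"]);u=p["K"]@c
    return u[:2]/u[2]
E
python3 - <<'E'
import numpy as np
from h import *
np.set_printoptions(precision=4,suppress=True)
def cr(p,ox,oy,cx=0): 
    p=np.array(p,float); return (p+.5-[cx,0])/6-.5+[ox,oy]
for n,p,z,ox,oy,cx in [("frame",[(108,127),(225,127),(218,268),(97,266)],.044,130,215,0),
 ("handle",[(86,158),(138,160),(135,218),(84,218)],.116,130,215,0),
 ("mat",[(75,35),(352,52),(320,330),(42,305)],.004,130,215,0),
 ("veneer",[(517,60),(677,60),(659,450),(533,443)],.04,310,170,400),
 ("stub",[(541,552),(639,552)],.03,310,170,400)]:
    w=world("top",cr(p,ox,oy,cx),z)[:,:2]
    print(n,w.tolist() and w, w.mean(0), np.linalg.norm(np.roll(w,-1,0)-w,axis=1))
    if len(w)==4:
        a=(w[0]+w[1]-w[2]-w[3]); print("  axis deg",np.degrees(np.arctan2(a[1],a[0])), [np.degrees(np.arctan2(*(v[::-1]))) for v in (w[0]-w[3],w[1]-w[2],w[0]-w[1],w[3]-w[2])])
E
```

```text
frame [[0.5045 0.3662]
 [0.5045 0.3135]
 [0.4413 0.3141]
 [0.4422 0.3682]] [0.4731 0.3405] [0.0527 0.0632 0.0541 0.0623]
  axis deg -1.1896189818740528 [np.float64(-1.8290782260452372), np.float64(-0.5590973189925785), np.float64(90.00109528827159), np.float64(89.03414647854439)]
handle [[0.4854 0.3511]
 [0.4846 0.3293]
 [0.4603 0.3295]
 [0.4603 0.3507]] [0.4727 0.3402] [0.0218 0.0242 0.0212 0.0251]
  axis deg 0.25017182953981804 [np.float64(0.8568655642125654), np.float64(-0.37747906665515124), np.float64(87.79152331423991), np.float64(89.98489362312799)]
mat [[0.5514 0.3969]
 [0.5433 0.2663]
 [0.4137 0.277 ]
 [0.4253 0.406 ]] [0.4834 0.3366] [0.1308 0.1301 0.1295 0.1264]
  axis deg -4.4174916659357475 [np.float64(-4.124227859328548), np.float64(-4.7025844127477505), np.float64(86.48055688672227), np.float64(84.88665173337901)]
veneer [[ 0.6616 -0.1295]
 [ 0.6617 -0.2038]
 [ 0.4808 -0.1903]
 [ 0.484  -0.1331]] [ 0.572  -0.1642] [0.0744 0.1814 0.0572 0.1777]
  axis deg -1.5806784158439295 [np.float64(1.1913656899484946), np.float64(-4.295684074947649), np.float64(90.06271203050704), np.float64(86.81544556413732)]
stub [[ 0.4351 -0.1373]
 [ 0.4351 -0.1819]] [ 0.4351 -0.1596] [0.0446 0.0446]
```

Request:
carry_out(deltas=[85, 0.825, -0.94, -0.25, 0.107, 85, 0.825, -0.94, -0.25, 0.107, 85, 0.825, -0.94, -0.25, 0.107, 85, 0.825, -0.94, -0.25, 0.107, 85, 0.825, -0.94, -0.25, 0.107, 85, 0.825, -0.94, -0.25, 0.107, 85, 0.825, -0.94, -0.25, 0.107, 85, 0.825, -0.94, -0.25, 0.107, 85, 0.825, -0.94, -0.25, 0.107, 85, 0.825, -0.94, -0.25, 0.107, 85, 0.825, -0.94, -0.25, 0.107, 85, 0.825, -0.94, -0.25, 0.107, 85, 0.825, -0.94, -0.25, 0.107, 85, 0.825, -0.94, -0.25, 0.107, 85, 0.825, -0.94, -0.25, 0.107, 85, 0.825, -0.94, -0.25, 0.107, 85, 0, 0, 0, 0, 85, 0, 0, 0, 0])

```text
t: 2.4
position: [0.473, 0.3417, 0.1703]
tool_rot: [[-1.0, 0.017, -0.001], [0.017, 1.0, 0.001], [0.001, 0.001, -1.0]]
contact_force: [-0.6, 0.6, -0.1]
grip_width: 0.995
gripper_force: 0.0
```

Run:
```python
from cell import ctrl, eyes
import cv2, numpy as np
from h import *
s=ctrl.sense();print({k:s[k] for k in("t","position","tool_rot","contact_force")})
im=eyes.snapshot("side")[:,:,::-1]
cv2.imwrite("pics/side1.png",cv2.resize(im[70:200,150:300],None,fx=4.6,fy=4.6,interpolation=cv2.INTER_CUBIC))
for z in(.05,.116): print(pix("side",[.4725,.340,z]),(pix("side",[.4725,.340,z])-[150,70])*4.6)
```

```text
{'t': 2.4, 'position': array([0.47295797, 0.34169662, 0.17028216]), 'tool_rot': array([[-9.99862285e-01,  1.65861752e-02, -5.57066206e-04],
       [ 1.65858881e-02,  9.99862311e-01,  5.16205750e-04],
       [ 5.65551384e-04,  5.06895223e-04, -9.99999712e-01]]), 'contact_force': array([-0.58206948,  0.60257448, -0.1144924 ])}
[233.74685618 141.70666683] [385.23553841 329.85066742]
[232.59583104 122.01524018] [379.9408228  239.27010482]
```

View pics/side1.png

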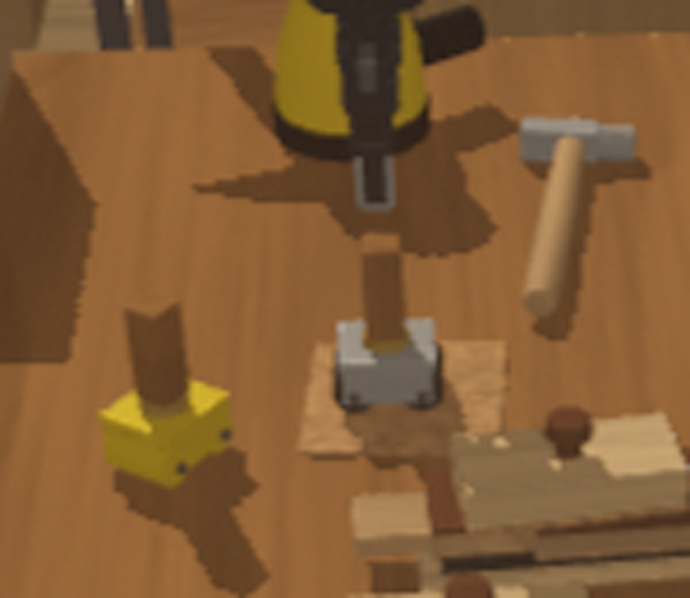

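The roller stands at the expected place: its handle top is at (382,245) in the crop, predicted (380,239). Next I go down and grip.

Request:
carry_out(deltas=[85, 0, -0.08, -0.7, 0, 85, 0, 0, -0.7, 0, 85, 0, 0, -0.7, 0, 85, 0, 0, -0.7, 0, 85, 0, 0, -0.7, 0, 85, 0, 0, -0.6, 0, 60, 0, 0, 0, 0, 40, 0, 0, 0, 0, 30, 0, 0, 0, 0, 15, 0, 0, 0, 0, 15, 0, 0, 0, 0, 15, 0, 0, 0, 0, 15, 0, 0, 0, 0])

```text
t: 4.08
position: [0.474, 0.3395, 0.0889]
tool_rot: [[-1.0, 0.017, 0.001], [0.017, 1.0, 0.001], [-0.001, 0.001, -1.0]]
contact_force: [0.3, -0.9, 6.4]
grip_width: 0.294
gripper_force: 61.2
```

Request:
carry_out(deltas=[15, 0, 0, 0.3, 0, 15, 0, 0, 0.7, 0, 15, 0, 0, 0.9, 0, 15, 0, 0, 0.9, 0, 15, 0, 0, 0.9, 0, 15, 0, 0, 0.9, 0, 15, 0, 0, 0.9, 0, 15, 0, 0, 0.9, 0, 15, 0.07, -0.5, 0, 0, 15, 0.07, -0.9, 0, 0, 15, 0.07, -0.9, 0, 0, 15, 0.07, -0.9, 0, 0, 15, 0.07, -0.9, 0, 0, 15, 0.07, -0.9, 0, 0, 15, 0.07, -0.9, 0, 0, 15, 0.07, -0.9, 0, 0, 15, 0.07, -0.9, 0, 0, 15, 0.07, -0.9, 0, 0, 15, 0.07, -0.9, 0, 0, 15, 0.07, -0.9, 0, 0])

```text
t: 6.58
position: [0.4905, 0.13, 0.2163]
tool_rot: [[-1.0, 0.017, 0.0], [0.017, 1.0, 0.0], [-0.0, 0.0, -1.0]]
contact_force: [0.6, 0.1, -4.2]
grip_width: 0.299
gripper_force: 60.0
```

Request:
carry_out(deltas=[15, 0.07, -0.9, 0, 0, 15, 0.07, -0.9, 0, 0, 15, 0.07, -0.9, 0, 0, 15, 0.07, -0.9, 0, 0, 15, 0.07, -0.9, 0, 0, 15, 0.07, -0.9, 0, 0, 15, 0.07, -0.9, 0, 0, 15, 0.07, -0.9, 0, 0, 15, 0.07, -0.9, 0, 0, 15, 0.07, -0.9, 0, 0, 15, 0.07, -0.9, 0, 0, 15, 0.07, -0.9, 0, 0, 15, 0.07, -0.9, 0, 0, 15, 0.07, -0.9, 0, 0, 15, 0.07, -0.9, 0, 0, 15, 0.07, -0.9, 0, 0, 15, 0, -0.3, 0, -0.07, 15, 0, 0, 0, 0, 15, 0, 0, 0, 0])

```text
t: 8.95
position: [0.5128, -0.1619, 0.2162]
tool_rot: [[-1.0, 0.028, -0.0], [0.028, 1.0, 0.001], [0.0, 0.001, -1.0]]
contact_force: [-0.6, 1.3, -3.5]
grip_width: 0.296
gripper_force: 59.9
```

Request:
carry_out(deltas=[15, -0.1, 0, -0.6, 0, 15, 0, 0, -0.8, 0, 15, 0, 0, -0.8, 0, 15, 0, 0, -0.8, 0, 15, 0, 0, -0.8, 0, 15, 0, 0, 0, 0])

```text
t: 9.7
position: [0.5098, -0.1625, 0.1387]
tool_rot: [[-1.0, 0.029, -0.003], [0.029, 1.0, 0.0], [0.003, 0.0, -1.0]]
contact_force: [-1.3, -0.3, -4.1]
grip_width: 0.298
gripper_force: 59.8
```

Run:
```python
from cell import ctrl, eyes
import cv2, numpy as np
from h import *
im=eyes.snapshot("side")[:,:,::-1]
s=ctrl.sense();p=s["position"];print(s["t"],p,s["contact_force"])
a=cv2.resize(im[150:310,210:340],None,fx=3.6,fy=3.6,interpolation=cv2.INTER_CUBIC)
im=eyes.snapshot("top")[:,:,::-1]
b=cv2.resize(im[170:270,310:375],None,fx=4.9,fy=4.9,interpolation=cv2.INTER_CUBIC)
c=np.zeros((580,795,3),np.uint8);c[:a.shape[0],:a.shape[1]]=a;c[:b.shape[0],475:475+b.shape[1]]=b
cv2.imwrite("pics/crop2.png",c)
ax=np.array([np.cos(-.029),np.sin(-.029),0]);n=np.array([-ax[1],ax[0],0]);o=np.array([.572,-.1642,.04])
for lx,ly in((-90,-30),(90,-38),(-90,30),(90,38)): print(lx,ly,(pix("side",o+ax*lx/1e3+n*ly/1e3)-[210,150])*3.6,(pix("top",o+ax*lx/1e3+n*ly/1e3)-[310,170])*4.9+[475,0])
for d in(-31,31): print("frame bot edge pred",(pix("side",p+ax*d/1e3-n*.027+[0,0,-.045])-[210,150])*3.6)
```

```text
9.75 [ 0.51049966 -0.16277498  0.13964423] [-0.62112097 -0.29952486 -3.56277186]
-90 -30 [113.26215804 443.74645586] [686.84450965 364.81984873]
90 -38 [412.24647855 442.67664678] [700.89697345  48.42324195]
-90 30 [113.54853711 374.46265675] [578.84017488 361.69653705]
90 38 [397.2661424  356.05561879] [567.35902833  44.49248462]
frame bot edge pred [105.13914967 375.16219161]
frame bot edge pred [211.17484524 371.55133052]
```

View pics/crop2.png

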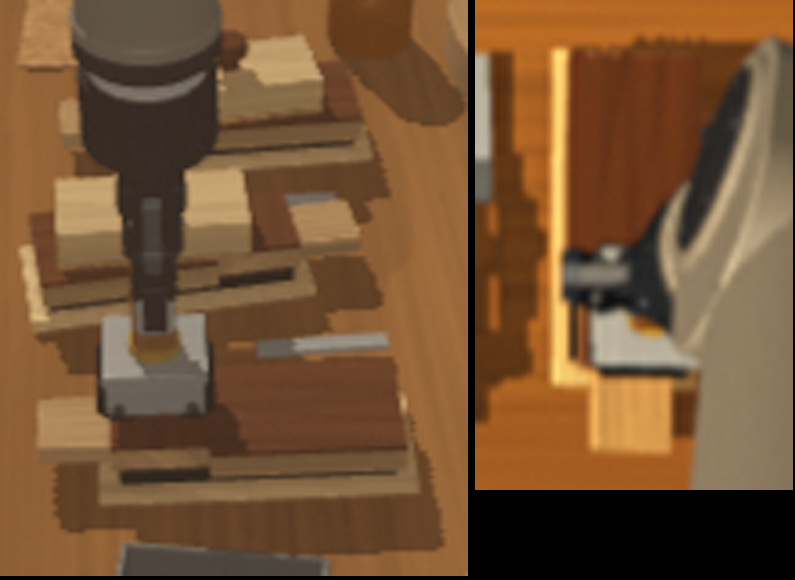

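The side view shows the roller hanging upright and in line over the neck end. Veneer corners at (112,447) and (406,450) match the prediction to within 2–4 mm. Now I lower it gently.

Request:
carry_out(deltas=[15, 0, 0, -0.3, 0, 15, 0, 0, -0.2, 0, 15, 0, 0, -0.05, 0, 15, 0, 0, -0.05, 0, 15, 0, 0, -0.05, 0, 15, 0, 0, -0.05, 0, 15, 0, 0, 0, 0])

```text
t: 10.68
position: [0.5108, -0.1627, 0.1263]
tool_rot: [[-1.0, 0.029, -0.0], [0.029, 1.0, 0.0], [0.0, 0.0, -1.0]]
contact_force: [0.2, -0.5, -3.7]
grip_width: 0.297
gripper_force: 59.9
```

Request:
carry_out(deltas=[15, 0, 0, -0.05, 0, 15, 0, 0, -0.05, 0, 15, 0, 0, 0, 0, 15, 0, 0, 0, 0])

```text
t: 11.18
position: [0.5114, -0.1628, 0.1248]
tool_rot: [[-1.0, 0.029, 0.001], [0.029, 1.0, -0.0], [-0.001, -0.0, -1.0]]
contact_force: [0.2, 1.0, 2.8]
grip_width: 0.297
gripper_force: 60.8
```

Request:
carry_out(deltas=[15, 0, 0, -0.05, 0, 15, 0, 0, -0.05, 0, 15, 0, 0, 0, 0, 15, 0, 0, 0, 0])

```text
t: 11.68
position: [0.5112, -0.1628, 0.1225]
tool_rot: [[-1.0, 0.029, 0.001], [0.029, 1.0, -0.0], [-0.001, -0.0, -1.0]]
contact_force: [-0.1, 0.9, 3.9]
grip_width: 0.298
gripper_force: 61.0
```

Request:
carry_out(deltas=[15, 0, 0, -0.05, 0, 15, 0, 0, -0.05, 0, 15, 0, 0, -0.02, 0, 15, 0, 0, 0, 0, 15, 0.1, -0.004, 0, 0, 15, 0.2, -0.007, 0, 0, 15, 0.25, -0.009, 0, 0, 15, 0.25, -0.009, 0, 0, 15, 0.25, -0.009, 0, 0])

```text
t: 12.8
position: [0.5315, -0.1634, 0.1198]
tool_rot: [[-1.0, 0.029, -0.001], [0.029, 1.0, 0.0], [0.001, 0.0, -1.0]]
contact_force: [-0.1, 2.5, 4.7]
grip_width: 0.296
gripper_force: 61.2
```

Request:
carry_out(deltas=[15, 0.27, -0.009, 0, 0, 15, 0.27, -0.009, 0, 0, 15, 0.27, -0.009, 0, 0, 15, 0.27, -0.009, 0, 0, 15, 0.27, -0.009, 0, 0, 15, 0.27, -0.009, 0, 0, 15, 0.27, -0.009, 0, 0, 15, 0.27, -0.009, 0, 0, 15, 0.27, -0.009, 0, 0])

```text
t: 13.92
position: [0.5801, -0.1648, 0.1197]
tool_rot: [[-1.0, 0.029, -0.001], [0.029, 1.0, 0.001], [0.001, 0.001, -1.0]]
contact_force: [-1.3, 0.8, 5.9]
grip_width: 0.3
gripper_force: 61.2
```

Request:
carry_out(deltas=[15, 0.26, -0.01, 0, 0, 15, 0.26, -0.01, 0, 0, 15, 0.26, -0.01, 0, 0, 15, 0.26, -0.01, 0, 0, 15, 0.26, -0.01, 0, 0, 15, 0.26, -0.01, 0, 0, 15, 0.26, -0.01, 0, 0, 15, 0.26, -0.01, 0, 0, 15, 0.26, -0.01, 0, 0, 15, 0.2, -0.007, 0, 0, 15, 0.1, 0, 0, 0, 15, 0, 0, 0, 0, 15, 0, 0, 0, 0])

```text
t: 15.55
position: [0.6333, -0.1665, 0.1199]
tool_rot: [[-1.0, 0.029, -0.0], [0.029, 1.0, 0.001], [0.0, 0.001, -1.0]]
contact_force: [0.3, 1.6, 6.3]
grip_width: 0.294
gripper_force: 61.2
```

Run:
```python
from cell import ctrl, eyes
import cv2, numpy as np
im=eyes.snapshot("side")[:,:,::-1]
print(ctrl.sense()["position"])
cv2.imwrite("pics/crop3.png",cv2.resize(im[210:300,210:340],None,fx=6,fy=6,interpolation=cv2.INTER_CUBIC))
```

```text
[ 0.63327416 -0.166469    0.11989915]
```

View pics/crop3.png

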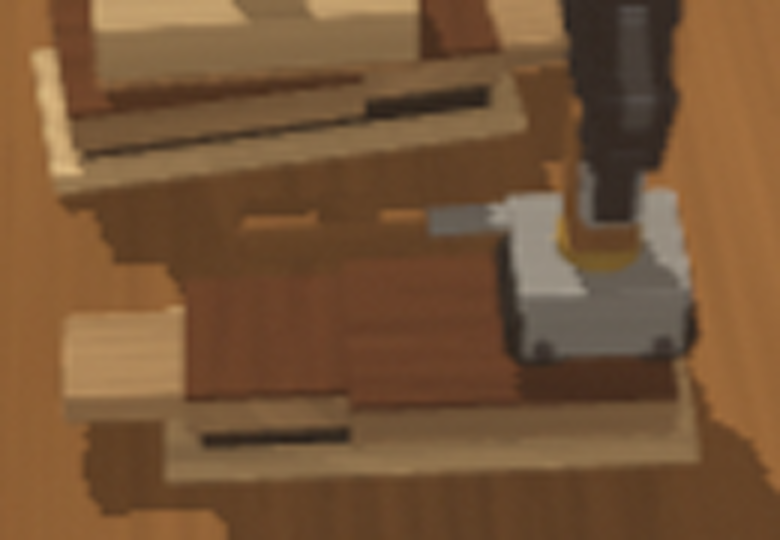

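The press held about 5 mm all along, and the roller is now at the tip end with its front axle about 5 mm inside the edge. Next I lift and return it to the mat.

Request:
carry_out(deltas=[15, 0, 0, 0.15, 0, 15, 0, 0, 0.2, 0, 15, 0, 0, 0.5, 0, 15, 0, 0, 0.9, 0, 15, 0, 0, 0.9, 0, 15, 0, 0, 0.9, 0, 15, 0, 0, 0.9, 0, 15, 0, 0, 0.6, 0, 15, -0.277, 0.5, 0, 0, 15, -0.277, 0.9, 0, 0, 15, -0.277, 0.9, 0, 0, 15, -0.277, 0.9, 0, 0, 15, -0.277, 0.9, 0, 0, 15, -0.277, 0.9, 0, 0, 15, -0.277, 0.9, 0, 0, 15, -0.277, 0.9, 0, 0, 15, -0.277, 0.9, 0, 0, 15, -0.277, 0.9, 0, 0, 15, -0.277, 0.9, 0, 0])

```text
t: 17.98
position: [0.5719, 0.0241, 0.2209]
tool_rot: [[-1.0, 0.029, 0.0], [0.029, 1.0, 0.0], [-0.0, 0.0, -1.0]]
contact_force: [0.5, -0.1, -4.5]
grip_width: 0.297
gripper_force: 60.0
```

Request:
carry_out(deltas=[15, -0.277, 0.9, 0, 0, 15, -0.277, 0.9, 0, 0, 15, -0.277, 0.9, 0, 0, 15, -0.277, 0.9, 0, 0, 15, -0.277, 0.9, 0, 0, 15, -0.277, 0.9, 0, 0, 15, -0.277, 0.9, 0, 0, 15, -0.277, 0.9, 0, 0, 15, -0.277, 0.9, 0, 0, 15, -0.277, 0.9, 0, 0, 15, -0.277, 0.9, 0, 0, 15, -0.277, 0.9, 0, 0, 15, -0.277, 0.9, 0, 0, 15, -0.277, 0.9, 0, 0, 15, -0.277, 0.9, 0, 0, 15, -0.277, 0.9, 0, 0, 15, -0.277, 0.9, 0, 0, 15, 0, 0.5, 0, 0, 15, 0, 0, 0, 0, 15, 0, 0, 0, 0])

```text
t: 20.48
position: [0.4786, 0.3379, 0.2208]
tool_rot: [[-1.0, 0.03, 0.0], [0.03, 1.0, -0.001], [-0.0, -0.001, -1.0]]
contact_force: [0.2, -0.8, -3.4]
grip_width: 0.297
gripper_force: 60.0
```

Request:
carry_out(deltas=[15, 0, 0, -0.5, 0, 15, 0, 0, -0.8, 0, 15, 0, 0, -0.8, 0, 15, 0, 0, -0.8, 0, 15, 0, 0, -0.8, 0, 15, 0, 0, -0.8, 0, 15, 0, 0, -0.8, 0, 15, 0, 0, -0.6, 0, 15, 0, 0, -0.3, 0, 15, 0, 0, -0.1, 0, 15, 0, 0, -0.05, 0, 15, 0, 0, -0.05, 0, 15, 0, 0, -0.03, 0, 15, 0, 0, 0, 0])

```text
t: 22.22
position: [0.4781, 0.339, 0.0924]
tool_rot: [[-1.0, 0.029, 0.0], [0.029, 1.0, 0.0], [-0.0, 0.0, -1.0]]
contact_force: [0.1, -0.5, -4.7]
grip_width: 0.299
gripper_force: 60.0
```

Request:
carry_out(deltas=[15, 0, 0, -0.05, 0, 15, 0, 0, -0.05, 0, 15, 0, 0, -0.04, 0, 15, 0, 0, 0, 0, 15, 0, 0, 0, 0])

```text
t: 22.85
position: [0.4781, 0.3389, 0.0895]
tool_rot: [[-1.0, 0.029, -0.0], [0.029, 1.0, -0.0], [0.0, -0.0, -1.0]]
contact_force: [-0.3, -0.0, -3.9]
grip_width: 0.298
gripper_force: 60.0
```

Request:
carry_out(deltas=[15, 0, 0, -0.03, 0, 15, 0, 0, 0, 0, 15, 0, 0, 0, 0])

```text
t: 23.22
position: [0.4782, 0.339, 0.0891]
tool_rot: [[-1.0, 0.029, 0.0], [0.029, 1.0, 0.0], [-0.0, 0.0, -1.0]]
contact_force: [-0.3, -0.1, -1.5]
grip_width: 0.298
gripper_force: 60.3
```

Request:
carry_out(deltas=[15, 0, 0, -0.015, 0, 15, 0, 0, 0, 0, 28, 0, 0, 0, 0, 32, 0, 0, 0, 0, 45, 0, 0, 0, 0, 65, 0, 0, 0, 0, 85, 0, 0, 0, 0, 85, 0, 0, 0, 0, 85, 0, 0, 0, 0, 85, 0, 0, 0.3, 0, 85, 0, 0, 0.7, 0, 85, 0, 0, 0.9, 0, 85, 0, 0, 0.9, 0, 85, 0, 0, 0.9, 0, 85, 0, 0, 0.9, 0, 85, 0, 0, 0.9, 0, 85, 0, 0, 0, 0, 85, 0, 0, 0, 0])

```text
t: 25.48
position: [0.4778, 0.3387, 0.1982]
tool_rot: [[-1.0, 0.029, -0.001], [0.029, 1.0, -0.001], [0.001, -0.001, -1.0]]
contact_force: [0.4, 0.0, -0.3]
grip_width: 1.0
gripper_force: 0.0
```

Run:
```python
from cell import ctrl, eyes
import cv2, numpy as np
im=eyes.snapshot("side")[:,:,::-1]
cv2.imwrite("pics/side4.png",cv2.resize(im[70:370,150:420],None,fx=2,fy=2,interpolation=cv2.INTER_CUBIC))
```

```text
(no output)
```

View pics/side4.png

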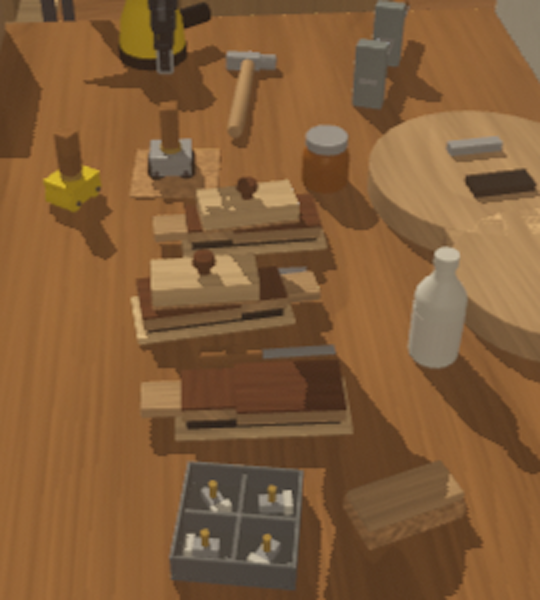

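The roller is upright on its mat at (172,150), the gripper is clear, and everything else looks unmoved.

```bash
python3 -c "
from cell import ctrl
print(ctrl.finish_job())"
```

```text
the job is handed in; nothing more can be done
None
```

I rolled the uncovered right-hand veneer from neck to tip, pressed in about 5 mm throughout, and stood the roller upright on its mat and let go; the job was handed in at about 25.5 s, with nothing else visibly moved.

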